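Fold the sample onto the coating gauge and hold its ratchet lever at four clicks

ROBOT

A 6-joint arm with a two-finger parallel gripper is mounted at the origin on a cart in front of the work surface, level with it; the furniture and walls round the work are solid. World frame = base frame: x ahead of the robot, y to its left, z up, the work surface at z = 0. Lengths are in m, angles in rad, forces in N, time in s.
With the tool pointing down it reaches from about 0.35 to 0.975 m from the base axis. Payload 4.9 kg.
Tool frame: the origin (TCP) lies midway between the tips of the shut fingers; the grasp point (between the pads) lies 19 mm behind it; x points along the fingers, z is the direction in which the jaws open and shut, and the axes are right-handed (so a half turn about x gives the same grasp; the last joint's range is limited). The gripper opens to 85 mm and grips with 20 to 120 N. Pads are 22 mm wide; open, the fingers measure 114 mm over their backs; the gripper's body (76 mm by 85 mm) begins 54 mm behind the grasp point. The pads swing forward as they close: fully open they stand 13 mm farther back than shut.
Start: joints at [0.985, 0.053, 1.613, -0, 1.476, -0.119], TCP at [0.281, 0.558, 0.231] pointing down, gripper open.
Joint ranges: [-3.01, 3.01], [-1.01, 2.22], [0.06, 2.58], [-1.02, 4.17], [0.09, 2.62], [-3.14, 3.14]. Speed limits (rad/s): [2.57, 2.57, 3.14, 3.14, 3.14, 3.14].

INTERFACE

Orientations are given as a unit quaternion [w, x, y, z].
In Python, from plant import state, cams, workorder, nets gives the robot as it stands.
- The arm moves only by the tool play_rows, never from a script. Its argument "motion" is a list of rows, each a list of 3 entries, a list of its own where there are three numbers: the closure, from -1 (fully open) to 1 (shut), then the shift along the world's x, y, z in m, then the turn about the world's z in rad. A call has 1 to 5 rows; each row is the pose to reach, as a shift and turn from the pose commanded when the call began; what a row does not reach only later rows make up. A row lasts 1/10 s, in which the tool goes at most 50 mm and 8.59 degrees, less where a joint would pass 70% of its speed; a pose out of reach is approached as far as the arm can. A call with a gripper value outside its range is refused whole. The fingers move at their own pace and stop on an object; the grip force is fixed at half the most. Time passes only in rows, so rows that repeat a pose let the fingers close. It gives the time, the measured TCP pose, the force and the opening at its end, in the units of the state.
- state(): the state, without advancing time (a new reading comes with each control period).
- cams.grab_frame(name): name is "scene" or "top"; returns (picture, depth): 420x560x3 uint8, red, green, blue; 420x560 float32, m along the optical axis (not along the pixel's ray), 0 where there is no reading.
- cams.camera_info(name): a dict with "K" (3x3 intrinsics, pixels), "k1" (the pictures are not rectified: a ray, as slopes to the right and down, at radius r is drawn at 1 + k1 r^2 times it, then the intrinsics apply), "rvec" (rotation vector, rad) and "tvec" (3), from world to camera coordinates, as OpenCV has them. Camera axes: x right, y down, z forward; pixel columns grow to the right and rows downward; lengths in m; the calibration is good to about 2 mm. A picture is of the moment at which its call begins. camera_info takes no time and is no camera call.
- workorder.job_done(): hands the job in, once; it reports no verdict.
Trained networks look in the newest picture that a camera, given by its name, has taken for a name from the list of things; names that differ only in an ending like _2 or _b are one class to them, and where a whole thing is asked for, a point or a joint stands for the part that bears it (a point fixed in the world has none). Each returns a list of dicts, best first, with "score" (0 to 1); they miss things now and then, are a little off and sometimes report something else, mostly with a low value. They report only what shows in the picture. A call takes as long as a camera call.
- nets.recognise(camera, target): "at" ([x, y, z] in m, in world coordinates, good to about 4 mm: the middle of the surface that is visible of it).
- nets.landmark_of(camera, target): "at" ([x, y, z] in m, in world coordinates, good to about 4 mm: a listed point, or the origin of a listed thing).
The state is a dict: "time": time; "joint_pos": joint angles; "joint_vel": joint speeds; "joint_efforts": joint torques, N m; "tool_pos": TCP position; "tool_rot": TCP orientation; "contact_force": force on the tool from outside, world axes, zero at the start; "ft_torque": the same for the moment, N m; "gripper_width": opening from 0.0 (shut) to 1.0 (fully open).
Only numpy, scipy, OpenCV 4.12 (cv2) and the standard library are available. Lean on these libraries where they do the work, as an engineer would, in place of code of your own. Each camera call takes 0.05 s, during which the arm holds its last target.

TASK

The coating gauge's hinged sample leaf lies open with its white coated disc facing up: turn it right over so that it lies flat with the disc face down on the measuring window. Only then take the ratchet lever by its upright handle and advance it from rest by exactly four clicks (each can be felt), never going over into a fifth; this presses the probe up against the coating. The lever springs back when let go, so finish while still holding the handle at the fourth click for the reading, and leave the other things on the bench where they are.

Things in the scene. Friction and masses are not known exactly. Their poses are not given: they have to be found in the camera images.
- gauge: Coating gauge, screwed down: grey base 166 mm (its x) x 160 mm (its y), aluminium deck with its top 28 mm above the bench. Origin: on the bench under the middle; z up. Its -x side faces the user and carries the index wheel and ratchet lever; its +x half carries the hinged sample leaf.
- leaf_fold (a joint): Leaf hinge, rad: 0 = open, flat on the gauge's +y side, coated disc up; pi = folded over, flat on the -y side, disc down on the window. Axis: the gauge's x through leaf_hinge_mid; the free edge goes up and over. Damped, slightly stiff: well past upright the leaf sinks home by itself at about 1 rad/s; near upright it stays.
- sample_leaf: Leaf, 0.2 kg: aluminium plate 62 mm (along the hinge) x 68 x 6 mm, 10 to 78 mm off the hinge axis; coated disc (28 mm across, 2 mm proud) on one face, thin steel plate on the other. A 10 mm wide neck on its free edge carries the finger bar. Origin: middle of the hinge axis; x along the hinge, y towards the finger bar.
- leaf_bar (a point): Centre of the leaf's black finger bar: round, 12 mm in diameter, 20 mm long, parallel to the hinge and 102 mm from it; 36 mm above the bench when open and when closed, overhanging the base (whose sides are 80 mm from the hinge line). Pinched across its ends (along the gauge's x) it can turn between the fingers, the tool staying upright. Axes turn with the leaf.
- leaf_hinge_mid (a point): Middle of the leaf's hinge axis, fixed on the gauge at [40, 0, 36] mm of its frame; axes as the gauge.
- window (a point): Centre of the measuring window, a ring of 32 mm inner diameter on the deck at [40, -44, 31] mm of the gauge's frame; axes as the gauge. The probe stands in it, its tip 4 mm below the disc of a closed leaf.
- lever_turn (a joint): Lever's turn, rad: 0 = rest; positive = advanced, counter-clockwise from above. A click is 10 degrees (0.1745 rad): the pawl roller drops into the next gap of the wheel at each multiple, the tooth crests lie half-way. Four clicks = 0.698; past 0.785 it goes into the fifth. End stop at 6.3 clicks. The pawl clicks but does not lock: let go, the lever springs back to 0.
- ratchet_lever: Index wheel (88 mm across, 36 rounded teeth) and flat steel arm in one. Origin: on its upright axle at deck height, [-36, 12, 28] mm of the gauge's frame; x along the arm to the handle, z up. At rest the arm points 220 degrees round from the gauge's +x (counter-clockwise from above).
- lever_handle (a point): Middle of the upright black handle, 73.5 mm above the bench, 105 mm from the axle: 18 mm in diameter, 47 to 93 mm above the bench (arm below it). Axes turn with the lever: x out along the arm, y the way it advances (18 mm a click). Push needed at the handle: about 3 N over most of a tooth, rising to 8 to 13 N as the roller climbs out of each gap (1 to 3 degrees past it): the click.
- lever_pivot (a point): On the lever's axle at the height of lever_handle; axes as the gauge.
- probe: Measuring probe in the window: steel stem 11 mm across with a ball tip. The lever's cam lifts it 1.75 mm a click; it meets the disc of a closed leaf between the second and third click, then presses on it through a soft spring (about 1.3 N at four clicks). Origin: in the base below the window; z up.
- stirbar_case: Bystander: flat white case, 30x46x12 mm. Origin: centre of its underside.
- vial_0: Bystander: capped glass vial, 27 mm across, 56 mm tall. Origin: centre of its underside.
- vial_3: Bystander: capped glass vial, 23 mm across, 46 mm tall. Origin: centre of its underside.
- tape_roll: Bystander: roll of tape lying flat, 53 mm across, 18 mm tall. Origin: centre of its underside.

How it is judged:
On the way, in this order (a step that is already met when the one before it is completed fails the run):
1. the leaf is folded over onto the window, the lever still at rest (value of joint leaf_fold above 3.07 rad and value of joint lever_turn below 0.087 rad), for 0.2 s.
2. the lever has been brought to the fourth click with the leaf closed (value of joint leaf_fold above 3.07 rad and value of joint lever_turn between 0.64 and 0.755 rad), for 0.3 s.
At the end, for the whole second after the job is handed in: Through the last second: leaf closed, disc down (leaf_fold over 3.07 rad); fingers on the ratchet lever (over 1 N), which stands in the fourth gap (lever_turn 0.64 to 0.755 rad: four clicks, a third of a click either way); the probe presses on the disc with over 0.5 N (all of step 2 and contact force between the fingers and ratchet_lever above 1 N and contact force between probe and sample_leaf above 0.5 N); the arm keeps its last pose, push and grip.
It fails at once if the lever is taken over into a fifth click (value of joint lever_turn above 0.785 rad).
It fails at once if the lever is advanced a click before the leaf is closed (value of joint lever_turn above 0.16 rad and value of joint leaf_fold below 3.07 rad).
It fails at once if one of the bystanding things is moved by more than 30 mm (distance of any of stirbar_case, vial_0, vial_3, tape_roll from where it was at the start of the episode above 0.03 m).
It also fails if it takes over 58 s, if anything falls off the work surface, if the arm or the gripper's body presses on something with over 40 N, if the wrist force passes 120 N, or if a joint passes its speed limit or range.

## Working session

There is one attempt and no reset: what is moved stays moved. The work goes in short steps, Python scripts to look and compute and a tool call to move; the robot and the scene stay as the last step left them, time stands still between calls to the robot, and variables do not carry over. Pictures are saved under pics/ and viewed, and the job is handed in when it is done.

Besides the shell and the picture viewer there is one more tool, called as a command line: name --argument value ..., lists and objects as JSON in quotes. play_rows: Moves the arm, as the interface text tells. Its arguments: {"type":"object","properties":{"motion":{"type":"array","items":{"type":"array"}}},"required":["motion"]}

```bash
mkdir -p pics; ls; python3 - <<'E'
from plant import state,cams,nets
import cv2
s=state();print({k:(v if not hasattr(v,'__len__') else [round(float(x),3) for x in v]) for k,v in s.items()})
for c in ("scene","top"):
    p,d=cams.grab_frame(c);cv2.imwrite(f"pics/{c}0.png",p[:,:,::-1])
    for t in ("gauge","leaf_bar","leaf_hinge_mid","window","lever_handle","lever_pivot","ratchet_lever"):
        r=nets.landmark_of(c,t);print(c,t,[([round(float(x),4) for x in q["at"]],round(q["score"],2)) for q in r[:2]])
print(state()["time"])
E
```

```text
pics
{'time': 0.0, 'joint_pos': [0.985, 0.053, 1.614, 0.0, 1.476, -0.119], 'joint_vel': [0.001, -0.0, -0.001, 0.001, -0.001, 0.001], 'joint_efforts': [-0.001, -39.369, -37.017, -0.0, 0.007, -0.0], 'tool_pos': [0.281, 0.558, 0.23], 'tool_rot': [0.601, -0.371, 0.603, 0.371], 'contact_force': [0.028, 0.441, -0.557], 'ft_torque': [-0.023, 0.025, 0.023], 'gripper_width': 1.0008135491115815}
scene gauge [([0.5386, 0.2831, -0.0043], 0.77)]
scene leaf_bar [([0.6034, 0.369, 0.0335], 0.78)]
scene leaf_hinge_mid [([0.5805, 0.2711, 0.0383], 0.57)]
scene window [([0.5694, 0.2263, 0.0278], 0.72)]
scene lever_handle [([0.4115, 0.2624, 0.0744], 0.73), ([0.5763, 0.2743, 0.0358], 0.7)]
scene lever_pivot [([0.5105, 0.301, 0.0724], 0.9), ([0.5798, 0.2713, 0.0353], 0.57)]
scene ratchet_lever []
top gauge [([0.541, 0.2824, -0.0012], 0.7)]
top leaf_bar [([0.6029, 0.3738, 0.0333], 0.95)]
top leaf_hinge_mid [([0.5793, 0.273, 0.0343], 0.82)]
top window [([0.5675, 0.2299, 0.0294], 0.9)]
top lever_handle [([0.416, 0.2574, 0.0743], 0.7)]
top lever_pivot [([0.5102, 0.303, 0.0733], 0.65)]
top ratchet_lever [([0.5106, 0.3057, 0.0281], 0.83)]
0.8
```

View pics/scene0.png

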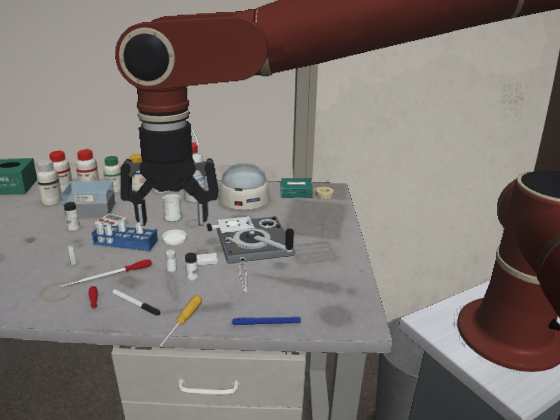

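View pics/top0.png

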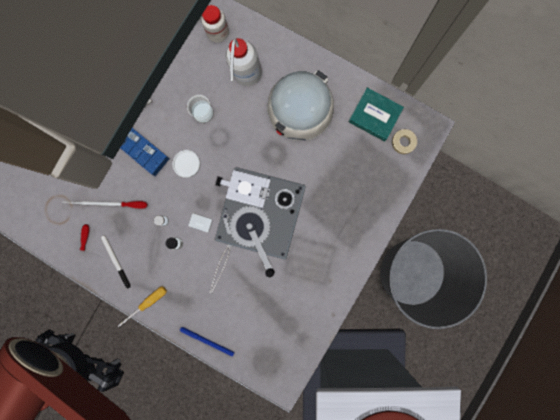

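```bash
cat > h.py <<'E'
import numpy as np
from scipy.optimize import least_squares
# fit gauge pose x,y,yaw from landmarks
P=[((0,0),(.5398,.2828)),((40,102),(.6031,.3715)),((40,0),(.5799,.272)),((40,-44),(.5685,.228)),((-36,12),(.5103,.303))]
h=np.deg2rad(220);P.append(((-36+105*np.cos(h),12+105*np.sin(h)),(.4138,.26)))
L=np.array([p[0] for p in P])/1000;W=np.array([p[1] for p in P])
def R(a):return np.array([[np.cos(a),-np.sin(a)],[np.sin(a),np.cos(a)]])
f=lambda v:(L@R(v[2]).T+v[:2]-W).ravel()
s=least_squares(f,[.54,.28,-.2])
if __name__=="__main__":
    print(s.x,np.degrees(s.x[2]));print((s.fun.reshape(-1,2)*1000).round(1))
    print((L@R(s.x[2]).T+s.x[:2]).round(4))
    from plant import state
    from scipy.spatial.transform import Rotation as Ro
    st=state();q=st["tool_rot"];print(Ro.from_quat([q[1],q[2],q[3],q[0]]).as_matrix().round(3),st['tool_pos'])
E
python3 h.py
```

```text
[ 0.54050942  0.28249889 -0.25814135] -14.790409985429747
[[ 0.7 -0.3]
 [ 2.1 -0.6]
 [-0.7  0.3]
 [-0.5  1.7]
 [-1.5  0.3]
 [-0.  -1.4]]
[[0.5405 0.2825]
 [0.6052 0.3709]
 [0.5792 0.2723]
 [0.568  0.2297]
 [0.5088 0.3033]
 [0.4138 0.2586]]
[[ 0.    -0.893  0.45 ]
 [ 0.     0.45   0.893]
 [-1.     0.     0.   ]] [0.28124437 0.55814174 0.23135564]
```

The two cameras agree: the gauge is at (0.5405, 0.2825) with yaw −14.8°, and residuals are ≤ 2 mm. In the top picture the leaf is open with its bar at about (218,181), the handle is at (269,271), and the white case is at (200,223). First I go above the bar with the jaws partly closed.

play_rows --motion '[[0,[0.032,-0.019,0],-0.136],[0,[0.065,-0.037,0],-0.272],[0,[0.097,-0.056,0],-0.408],[0,[0.13,-0.075,0],-0.544],[0,[0.162,-0.093,0],-0.681]]'

```text
time: 1.3
tool_pos: [0.4445, 0.4642, 0.2314]
tool_rot: [0.692, -0.146, 0.692, 0.147]
contact_force: [0.7, 1.1, -0.8]
gripper_width: 0.502
```

play_rows --motion '[[0,[0.032,-0.019,0],-0.136],[0,[0.065,-0.037,0],-0.272],[0,[0.097,-0.056,-0.03],-0.408],[0,[0.13,-0.075,-0.06],-0.544],[0,[0.162,-0.094,-0.09],-0.68]]'

```text
time: 1.8
tool_pos: [0.6068, 0.3703, 0.1407]
tool_rot: [0.701, 0.093, 0.701, -0.092]
contact_force: [-0.2, 0.0, -0.4]
gripper_width: 0.505
```

play_rows --motion '[[0,[0,0,0],0],[0,[0,0,0],0]]'

```text
time: 2.0
tool_pos: [0.6051, 0.3703, 0.1398]
tool_rot: [0.7, 0.09, 0.702, -0.091]
contact_force: [-0.4, 0.0, 1.3]
gripper_width: 0.498
```

```bash
python3 - <<'E'
from plant import state,cams,nets
import cv2
from scipy.spatial.transform import Rotation as Ro
p,d=cams.grab_frame("top");cv2.imwrite("pics/top1.png",cv2.resize(p[110:310,140:360,::-1],None,fx=3,fy=3))
p,d=cams.grab_frame("scene");cv2.imwrite("pics/s1.png",cv2.resize(p[120:300,100:350,::-1],None,fx=3,fy=3))
for c in("top","scene"): print([(q['at'],q['score']) for q in nets.landmark_of(c,"leaf_bar")])
s=state();q=s["tool_rot"];print(Ro.from_quat([q[1],q[2],q[3],q[0]]).as_matrix().round(3),s['tool_pos'],s['gripper_width'],s['time'],s['contact_force'])
E
```

```text
[([0.6037, 0.3707, 0.0362], 0.93), ([0.5805, 0.2694, 0.034], 0.21)]
[([0.6001, 0.3678, 0.0346], 0.59)]
[[ 0.003  0.252  0.968]
 [ 0.002  0.968 -0.252]
 [-1.     0.002  0.002]] [0.60523635 0.37254679 0.14363902] 0.5038005076221843 2.2 [ 0.02423632  0.4968745  -0.18488539]
```

View picture.

View pics/top1.png

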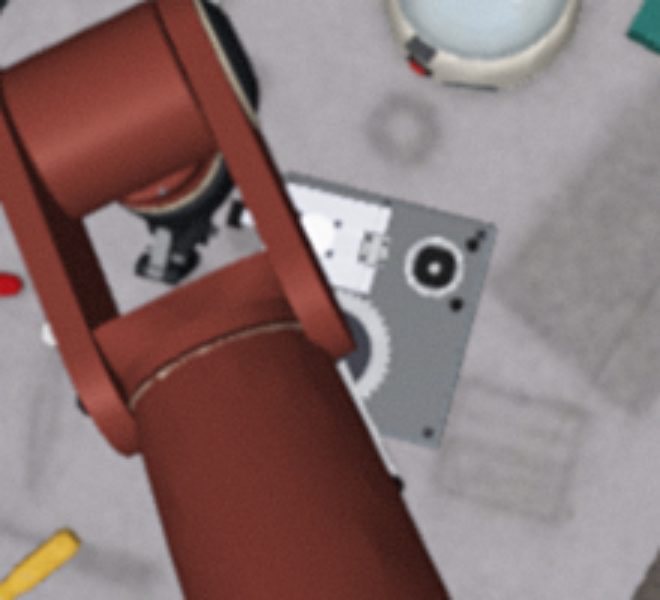

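View pics/s1.png

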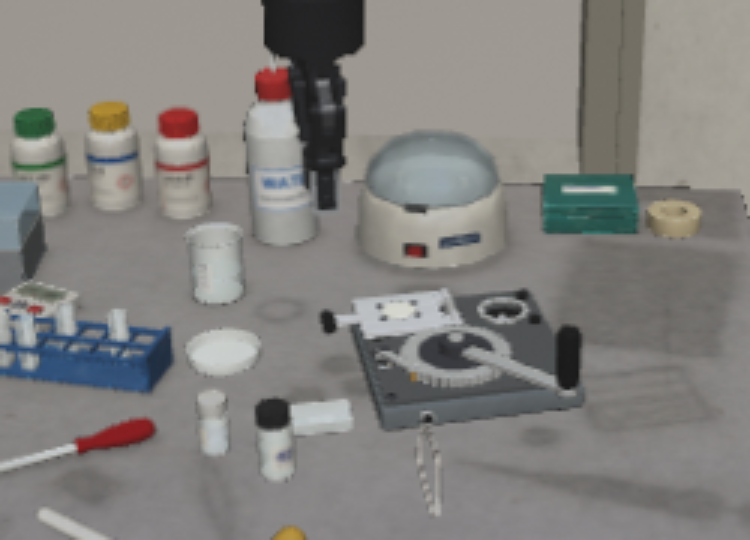

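The arm shows above the bar with the jaws along the gauge x axis. The bar is at about (328,322) in the enlarged scene crop and the space around it is clear. Now I descend and pinch.

play_rows --motion '[[0,[-0.001,0,-0.03],0],[0,[-0.001,0,-0.06],0],[0,[-0.001,0,-0.09],0],[0,[-0.001,0,-0.11],0],[0,[-0.001,0,-0.122],0]]'

```text
time: 2.7
tool_pos: [0.6032, 0.3715, 0.0181]
tool_rot: [0.701, 0.09, 0.702, -0.09]
contact_force: [-0.6, -0.3, -0.3]
gripper_width: 0.499
```

play_rows --motion '[[0.3,[0,0,0],0],[1,[0,0,0],0],[1,[0,0,0],0],[1,[0,0,0],0],[1,[0,0,0],0]]'

```text
time: 3.2
tool_pos: [0.605, 0.3715, 0.0205]
tool_rot: [0.702, 0.091, 0.701, -0.09]
contact_force: [0.3, 0.0, 0.2]
gripper_width: 0.212
```

```bash
python3 - <<'E'
from plant import state,cams,nets
import cv2
p,d=cams.grab_frame("scene");cv2.imwrite("pics/s2.png",cv2.resize(p[180:280,180:310,::-1],None,fx=5,fy=5))
s=state();print(s['tool_pos'],s['gripper_width'],s['time'],s['contact_force'])
E
```

```text
[0.60504849 0.3715409  0.02043026] 0.20970319741470275 3.25 [-0.3381738   0.38434032  0.49129487]
```

View pics/s2.png

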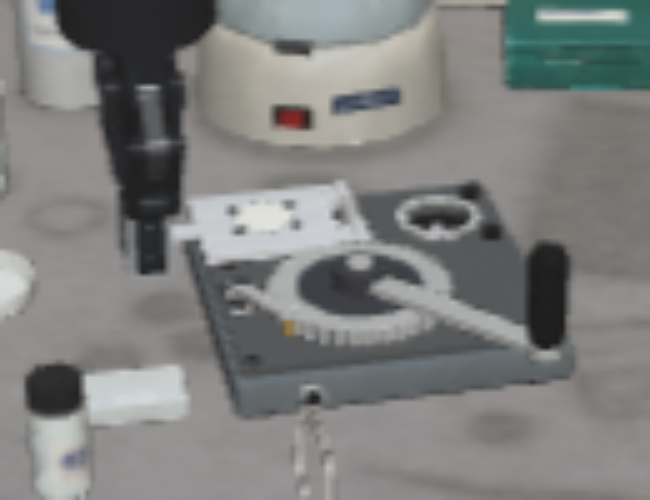

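play_rows --motion '[[1,[0,-0.0005,0.01],0],[1,[-0.001,-0.003,0.025],0],[1,[-0.0025,-0.01,0.0445],0],[1,[-0.0055,-0.02,0.0615],0],[1,[-0.009,-0.0335,0.0765],0]]'

```text
time: 3.75
tool_pos: [0.5957, 0.3371, 0.0962]
tool_rot: [0.702, 0.091, 0.701, -0.091]
contact_force: [4.7, -1.8, -7.6]
gripper_width: 0.213
```

```bash
python3 - <<'E'
from plant import state,cams,nets
import cv2
p,d=cams.grab_frame("scene");cv2.imwrite("pics/s3.png",cv2.resize(p[150:280,180:310,::-1],None,fx=4,fy=4))
s=state();print(s['tool_pos'],s['gripper_width'],s['time'],s['contact_force'])
E
```

```text
[0.59531024 0.33499777 0.09811292] 0.21031107805374175 3.8 [ 0.61720957 -1.98745171 -5.9344228 ]
```

View pics/s3.png

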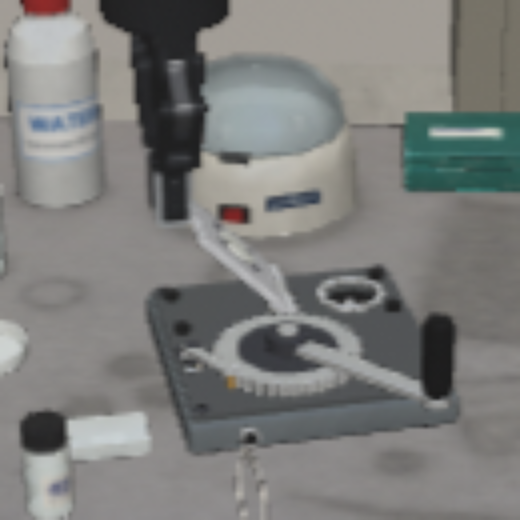

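The leaf is following, held at about (190,215) in the crop and tilted at about 45°. I continue the arc.

play_rows --motion '[[1,[-0.004,-0.016,0.012],0],[1,[-0.009,-0.034,0.02],0],[1,[-0.014,-0.053,0.025],0],[1,[-0.019,-0.073,0.025],0],[1,[-0.024,-0.0925,0.0215],0]]'

```text
time: 4.3
tool_pos: [0.572, 0.2463, 0.1204]
tool_rot: [0.702, 0.092, 0.7, -0.089]
contact_force: [-1.5, 2.9, 2.1]
gripper_width: 0.207
```

play_rows --motion '[[1,[-0.005,-0.018,-0.0075],0],[1,[-0.0095,-0.0345,-0.0185],0],[1,[-0.013,-0.0485,-0.033],0],[1,[-0.016,-0.0595,-0.05],0],[1,[-0.018,-0.067,-0.0685],0]]'

```text
time: 4.8
tool_pos: [0.5535, 0.1766, 0.0515]
tool_rot: [0.701, 0.09, 0.701, -0.091]
contact_force: [-1.1, 1.5, 4.6]
gripper_width: 0.204
```

play_rows --motion '[[1,[-0.001,-0.003,-0.014],0],[1,[-0.001,-0.004,-0.028],0],[1,[-0.001,-0.004,-0.029],0],[1,[-0.001,-0.004,-0.029],0]]'

```text
time: 5.2
tool_pos: [0.5533, 0.1757, 0.0213]
tool_rot: [0.702, 0.093, 0.701, -0.09]
contact_force: [-0.4, 4.8, 1.3]
gripper_width: 0.204
```

```bash
python3 - <<'E'
from plant import state,cams,nets
import cv2
p,d=cams.grab_frame("scene");cv2.imwrite("pics/s4.png",cv2.resize(p[150:280,180:310,::-1],None,fx=4,fy=4))
s=state();print(s['tool_pos'],s['gripper_width'],s['time'],s['contact_force'])
E
```

```text
[0.5532735  0.17574911 0.02140011] 0.2015032419214754 5.25 [-0.25890931  5.51042353  1.32072259]
```

View pics/s4.png

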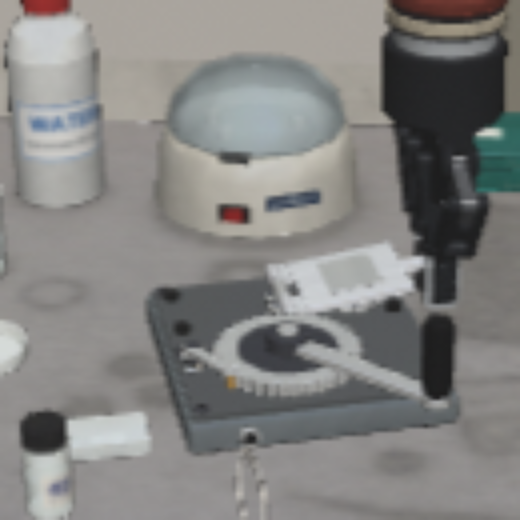

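The leaf looks folded over, steel plate up, at about (335,280). I release, let it settle, then lift.

play_rows --motion '[[0.2,[0,0,0],0],[0,[0,0,0],0],[0,[0,0,0],0],[0,[0,0,0.01],0],[0,[0,0,0.02],0]]'

```text
time: 5.75
tool_pos: [0.552, 0.1739, 0.0403]
tool_rot: [0.701, 0.09, 0.701, -0.091]
contact_force: [0.8, 0.1, -0.3]
gripper_width: 0.5
```

play_rows --motion '[[0,[0,0,0.03],0],[0,[0,0,0.06],0],[0,[0,0,0.09],0],[0,[0,0,0.12],0],[0,[0,0,0.14],0]]'

```text
time: 6.25
tool_pos: [0.5534, 0.1742, 0.184]
tool_rot: [0.703, 0.091, 0.7, -0.09]
contact_force: [0.3, -1.0, -0.5]
gripper_width: 0.498
```

play_rows --motion '[[0,[0,0,0],-0.14],[0,[0,0,0],-0.28],[0,[0,0,0],-0.42],[0,[0,0,0],-0.56],[0,[0,0,0],-0.7]]'

```text
time: 6.75
tool_pos: [0.5525, 0.1741, 0.1811]
tool_rot: [0.627, 0.328, 0.626, -0.327]
contact_force: [0.3, -0.0, 0.9]
gripper_width: 0.498
```

```bash
python3 - <<'E'
from plant import state,cams,nets
import cv2
p,d=cams.grab_frame("scene");cv2.imwrite("pics/s5.png",cv2.resize(p[150:280,180:310,::-1],None,fx=4,fy=4))
p,d=cams.grab_frame("top");cv2.imwrite("pics/t5.png",cv2.resize(p[130:310,160:360,::-1],None,fx=3,fy=3))
for c in("top","scene"):
  for t in("lever_handle","leaf_bar","lever_pivot"): print(c,t,[(q['at'],q['score']) for q in nets.landmark_of(c,t)][:2])
s=state();print(s['tool_pos'],s['gripper_width'],s['time'],s['contact_force'],s['joint_pos'])
E
```

```text
top lever_handle [([0.4161, 0.258, 0.0758], 0.69)]
top leaf_bar [([0.4741, 0.4663, 0.0005], 0.17)]
top lever_pivot [([0.5103, 0.3003, 0.0739], 0.95)]
scene lever_handle [([0.4123, 0.2618, 0.0745], 0.58)]
scene leaf_bar [([0.5505, 0.1676, 0.0368], 0.82)]
scene lever_pivot [([0.508, 0.3007, 0.0722], 0.86), ([0.5206, 0.4992, 0.0002], 0.62)]
[0.55228767 0.17411245 0.18002362] 0.49971988034058573 7.15 [-0.46637733  0.38563067 -0.13501669] [ 1.76905577e-01 -1.91334654e-02  1.77242587e+00  4.06061148e-06
  1.38807337e+00  1.13272150e+00]
```

View pics/s5.png

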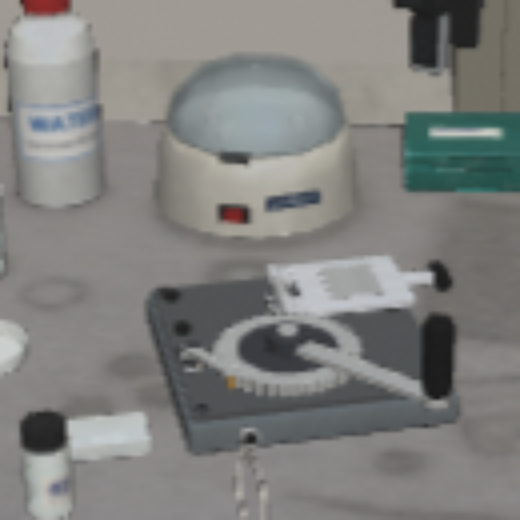

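View pics/t5.png

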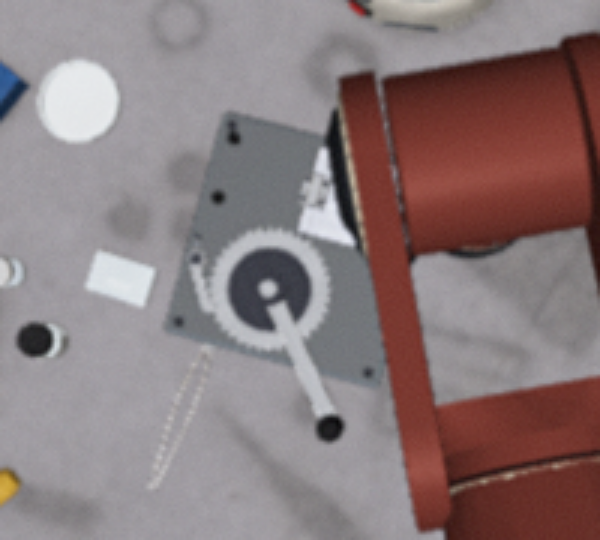

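Leaf closed: its bar is at about (440,277) in the scene crop, and the network gives it z = 0.037. I check the plate's plane by depth before moving to the handle.

```bash
cat > pts.py <<'E'
import numpy as np,cv2
from plant import cams
from h import s,R
def cloud(name):
    p,d=cams.grab_frame(name);i=cams.camera_info(name);K=np.array(i["K"]);k1=i["k1"]
    v,u=np.mgrid[:d.shape[0],:d.shape[1]]
    q=cv2.undistortPoints(np.stack([u.ravel(),v.ravel()],1).astype(float)[:,None],K,np.array([k1,0,0,0.]))[:,0]
    Z=d.ravel();C=np.c_[q*Z[:,None],Z]
    Rm=cv2.Rodrigues(np.array(i["rvec"],float))[0]
    W=(C-np.array(i["tvec"]).ravel())@Rm
    g=(W[:,:2]-s.x[:2])@R(s.x[2])
    return p,W[Z>0],np.c_[g,W[:,2]][Z>0]
E
python3 - <<'E'
from pts import *
p,W,G=cloud("scene")
m=(abs(G[:,0]-40)<26)&(G[:,1]<-16)&(G[:,1]>-72)&(G[:,2]>.03) if 0 else (abs(G[:,0]-.04)<.024)&(G[:,1]<-.016)&(G[:,1]>-.07)&(G[:,2]>.025)
A=np.c_[G[m,:2],np.ones(m.sum())];c=np.linalg.lstsq(A,G[m,2],rcond=None)[0];print(m.sum(),c,G[m,2].mean())
m=(G[:,2]>.055)&(G[:,2]<.09)&(np.hypot(G[:,0]+.116,G[:,1]+.055)<.03);print(m.sum(),W[m].mean(0) if m.sum() else 0)
E
```

```text
671 [-4.12034652 -0.1568769   0.42288529] 0.30058475982017213
113 [0.40740035 0.26320561 0.07217397]
```

```bash
python3 - <<'E'
from pts import *
p,W,G=cloud("scene")
m=(abs(G[:,0]-.04)<.024)&(G[:,1]<-.016)&(G[:,1]>-.07)&(G[:,2]>.025)&(G[:,2]<.07)
A=np.c_[G[m,:2],np.ones(m.sum())];c=np.linalg.lstsq(A,G[m,2],rcond=None)[0];print(m.sum(),c,G[m,2].mean(),(G[m,2]-A@c).std())
E
```

```text
194 [0.05026945 0.00430138 0.03752908] 0.039258642261952144 0.002283763721612702
```

The leaf is flat (slope along gauge y 0.004). Now to above the handle with the jaws tangential, then down.

play_rows --motion '[[0,[-0.035,0.021,0],-0.043],[0,[-0.07,0.042,0],-0.087],[0,[-0.105,0.063,0],-0.13],[0,[-0.138,0.0845,0],-0.173],[0,[-0.138,0.0845,-0.02],-0.173]]'

```text
time: 7.75
tool_pos: [0.4131, 0.2613, 0.1625]
tool_rot: [0.599, 0.379, 0.597, -0.376]
contact_force: [1.0, 0.2, 0.1]
gripper_width: 0.501
```

```bash
python3 - <<'E'
from plant import state,cams,nets
import cv2
p,d=cams.grab_frame("scene");cv2.imwrite("pics/s6.png",cv2.resize(p[130:280,180:330,::-1],None,fx=4,fy=4))
s=state();print(s['tool_pos'],s['tool_rot'],s['gripper_width'],s['time'],s['contact_force'])
E
```

```text
[0.41168605 0.25927245 0.15721854] [ 0.59742493  0.37691621  0.59835557 -0.37813786] 0.5000518672103431 7.8 [-0.92993518 -1.07314608 -3.02428187]
```

View pics/s6.png

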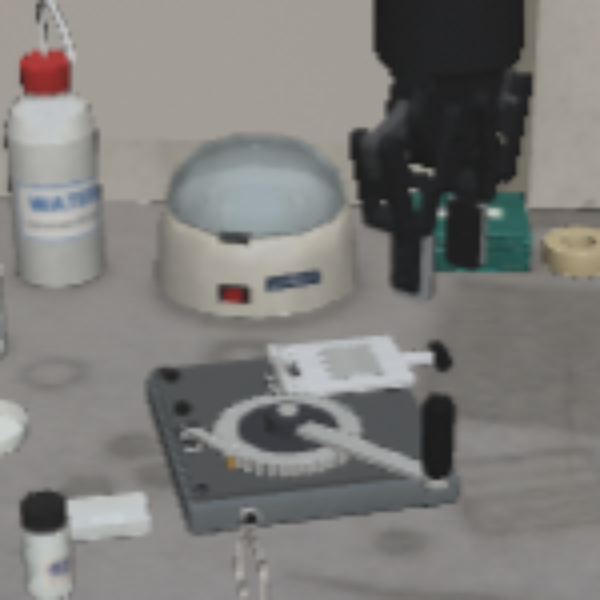

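The fingers at (410,265) and (465,235) straddle the handle at (437,435) below. Descending.

play_rows --motion '[[0,[0,0,-0.02],0],[0,[0,0,-0.045],0],[0,[0,0,-0.07],0],[0,[0,0,-0.09],0],[0,[0,0,-0.103],0]]'

```text
time: 8.3
tool_pos: [0.4136, 0.2579, 0.0551]
tool_rot: [0.597, 0.378, 0.598, -0.379]
contact_force: [0.3, -0.3, 1.3]
gripper_width: 0.498
```

play_rows --motion '[[0.4,[0,0,0],0],[1,[0,0,0],0],[1,[0,0,0],0],[1,[0,0,0],0],[1,[0,0,0],0]]'

```text
time: 8.8
tool_pos: [0.4141, 0.2589, 0.057]
tool_rot: [0.597, 0.379, 0.597, -0.378]
contact_force: [-2.2, 2.6, -3.3]
gripper_width: 0.192
```

```bash
python3 - <<'E'
from plant import state,cams,nets
import cv2,numpy as np
p,d=cams.grab_frame("scene");cv2.imwrite("pics/s7.png",cv2.resize(p[130:280,180:330,::-1],None,fx=4,fy=4))
L=[state() for i in range(1)]
s=L[0];print(s['tool_pos'],s['tool_rot'],s['gripper_width'],s['time'],s['contact_force'])
E
```

```text
[0.41414736 0.25886963 0.05706588] [ 0.59715103  0.37872199  0.59733413 -0.37838107] 0.1851693418226397 8.85 [-2.04027503  1.8334611  -3.66066854]
```

View pics/s7.png

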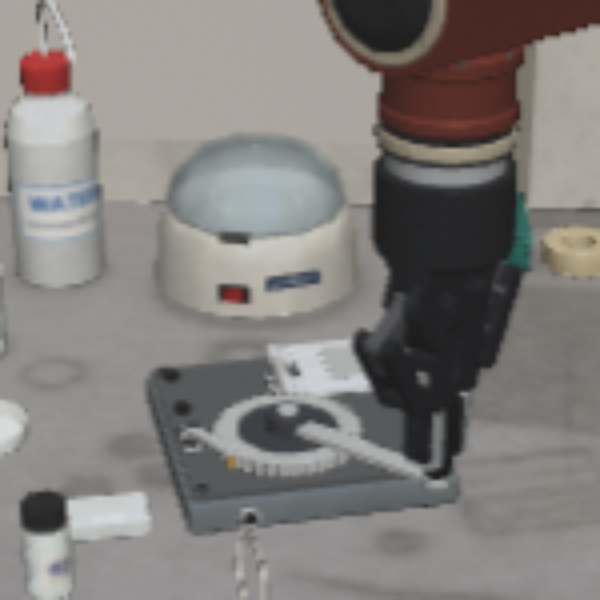

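The handle is gripped at about (437,440), with the lever at rest and the jaw width matching 18 mm. Advance one click.

play_rows --motion '[[1,[0.002,-0.004,0],0.044],[1,[0.0043,-0.008,0],0.087],[1,[0.0066,-0.012,0],0.131],[1,[0.0092,-0.0158,0],0.175],[1,[0.0092,-0.0158,0],0.175]]'

```text
time: 9.35
tool_pos: [0.4234, 0.243, 0.057]
tool_rot: [0.628, 0.325, 0.628, -0.325]
contact_force: [-3.1, 3.7, -3.0]
gripper_width: 0.19
```

```bash
python3 - <<'E'
from plant import state,cams,nets
for c in("top","scene"):
  cams.grab_frame(c)
  for t in("lever_handle","lever_pivot"): print(c,t,[(q['at'],q['score']) for q in nets.landmark_of(c,t)][:2])
  s=state();print(s['tool_pos'],s['gripper_width'],s['time'],s['contact_force'])
E
```

```text
top lever_handle []
top lever_pivot [([0.5098, 0.3035, 0.0713], 0.92)]
[0.42332489 0.24306928 0.05703468] 0.19299457514008445 9.5 [-1.63142908  2.55649672 -1.42781465]
scene lever_handle [([0.4209, 0.2435, 0.0772], 0.68), ([0.4701, 0.4656, -0.0037], 0.24)]
scene lever_pivot [([0.5113, 0.2981, 0.0701], 0.82)]
[0.42335906 0.24302639 0.05702364] 0.19005582508604763 9.65 [-3.66195348  3.06654155 -1.33742326]
```

play_rows --motion '[[1,[0.0027,-0.0037,0],0.044],[1,[0.0056,-0.0073,0],0.087],[1,[0.0086,-0.0107,0],0.131],[1,[0.0118,-0.014,0],0.175],[1,[0.0118,-0.014,0],0.175]]'

```text
time: 10.15
tool_pos: [0.4353, 0.229, 0.057]
tool_rot: [0.654, 0.269, 0.654, -0.269]
contact_force: [-4.2, 4.2, -1.4]
gripper_width: 0.194
```

play_rows --motion '[[1,[0.0033,-0.0031,0],0.044],[1,[0.0068,-0.0062,0],0.087],[1,[0.0104,-0.009,0],0.131],[1,[0.0141,-0.0117,0],0.175],[1,[0.0141,-0.0117,0],0.175]]'

```text
time: 10.65
tool_pos: [0.4493, 0.2174, 0.057]
tool_rot: [0.675, 0.211, 0.675, -0.21]
contact_force: [-4.8, 4.7, -0.9]
gripper_width: 0.19
```

```bash
python3 - <<'E'
from plant import state,cams,nets
import cv2
c="scene"
p,d=cams.grab_frame(c);cv2.imwrite("pics/s8.png",cv2.resize(p[180:280,180:310,::-1],None,fx=5,fy=5))
for t in("lever_handle","lever_pivot"): print(c,t,[(q['at'],q['score']) for q in nets.landmark_of(c,t)][:2])
s=state();print(s['tool_pos'],s['gripper_width'],s['time'],s['contact_force'])
E
```

```text
scene lever_handle [([0.4479, 0.2188, 0.0755], 0.76), ([0.4692, 0.4665, -0.0029], 0.33)]
scene lever_pivot [([0.5118, 0.3016, 0.0724], 0.72), ([0.5387, 0.2805, -0.0049], 0.22)]
[0.44915963 0.21751308 0.05699809] 0.18844904407510354 10.8 [-3.55296342  4.86444454 -0.51918947]
```

View pics/s8.png

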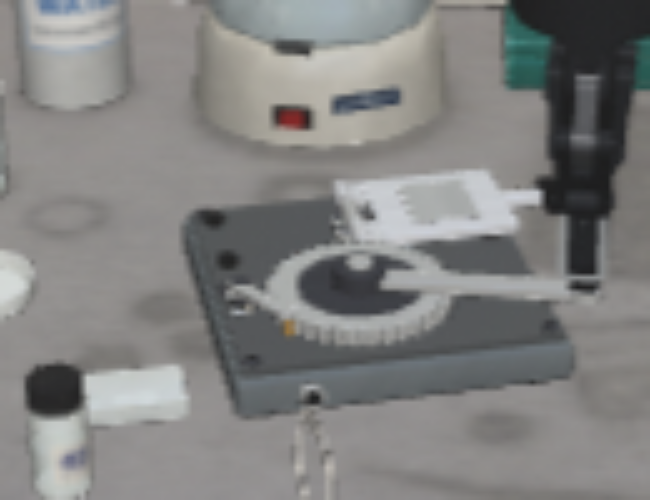

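Three clicks, with the network and the TCP agreeing within 2 mm. For the fourth I step in small pieces to feel the click.

play_rows --motion '[[1,[0.0015,-0.001,0],0.017]]'

```text
time: 10.9
tool_pos: [0.4501, 0.2169, 0.057]
tool_rot: [0.676, 0.205, 0.677, -0.205]
contact_force: [-7.4, 6.1, 0.6]
gripper_width: 0.189
```

play_rows --motion '[[1,[0.0015,-0.001,0],0.017]]'

```text
time: 11.0
tool_pos: [0.4511, 0.2163, 0.0569]
tool_rot: [0.677, 0.2, 0.68, -0.199]
contact_force: [-9.7, 8.7, 2.0]
gripper_width: 0.191
```

play_rows --motion '[[1,[0.0015,-0.001,0],0.017]]'

```text
time: 11.1
tool_pos: [0.452, 0.2157, 0.0569]
tool_rot: [0.678, 0.194, 0.682, -0.193]
contact_force: [-11.8, 9.8, 2.9]
gripper_width: 0.19
```

play_rows --motion '[[1,[0.0016,-0.001,0],0.018]]'

```text
time: 11.2
tool_pos: [0.4549, 0.2138, 0.057]
tool_rot: [0.681, 0.187, 0.682, -0.187]
contact_force: [-2.9, 3.6, -0.8]
gripper_width: 0.193
```

play_rows --motion '[[1,[0.0016,-0.0009,0],0.018]]'

```text
time: 11.3
tool_pos: [0.4568, 0.2127, 0.057]
tool_rot: [0.683, 0.181, 0.684, -0.181]
contact_force: [-5.5, 4.9, -1.0]
gripper_width: 0.191
```

play_rows --motion '[[1,[0.002,-0.0011,0],0.022]]'

```text
time: 11.4
tool_pos: [0.4588, 0.2116, 0.057]
tool_rot: [0.685, 0.174, 0.686, -0.173]
contact_force: [-3.2, 4.2, -0.6]
gripper_width: 0.187
```

play_rows --motion '[[1,[0.002,-0.0011,0],0.022]]'

```text
time: 11.5
tool_pos: [0.4609, 0.2105, 0.057]
tool_rot: [0.687, 0.166, 0.688, -0.166]
contact_force: [-3.4, 5.0, -1.2]
gripper_width: 0.195
```

play_rows --motion '[[1,[0.0021,-0.001,0],0.022]]'

```text
time: 11.6
tool_pos: [0.463, 0.2094, 0.057]
tool_rot: [0.689, 0.158, 0.689, -0.158]
contact_force: [-3.8, 4.7, -1.2]
gripper_width: 0.195
```

play_rows --motion '[[1,[0.0021,-0.001,0],0.022]]'

```text
time: 11.7
tool_pos: [0.4651, 0.2085, 0.057]
tool_rot: [0.691, 0.151, 0.691, -0.15]
contact_force: [-5.1, 5.8, -0.4]
gripper_width: 0.191
```

play_rows --motion '[[1,[0,0,0],0],[1,[0,0,0],0]]'

```text
time: 11.9
tool_pos: [0.4649, 0.2085, 0.057]
tool_rot: [0.69, 0.151, 0.691, -0.151]
contact_force: [-4.1, 4.0, -1.2]
gripper_width: 0.192
```

```bash
python3 - <<'E'
from plant import state,cams,nets
import cv2
for c in("scene","top"):
  p,d=cams.grab_frame(c)
  cv2.imwrite(f"pics/{c}9.png",cv2.resize(p[180:280,180:310,::-1] if c=="scene" else p[150:290,180:340,::-1],None,fx=5 if c=="scene" else 4,fy=5 if c=="scene" else 4))
  for t in("lever_handle","lever_pivot","leaf_bar"): print(c,t,[(q['at'],q['score']) for q in nets.landmark_of(c,t)][:2])
s=state();print(s['tool_pos'],s['gripper_width'],s['time'],s['contact_force'])
E
```

```text
scene lever_handle [([0.4652, 0.209, 0.0742], 0.84)]
scene lever_pivot [([0.5081, 0.3036, 0.0718], 0.74)]
scene leaf_bar [([0.5503, 0.172, 0.0377], 0.83)]
top lever_handle []
top lever_pivot [([0.5097, 0.3041, 0.072], 0.93)]
top leaf_bar [([0.5099, 0.3002, 0.0736], 0.74)]
[0.4649226  0.20852481 0.05698167] 0.18709711002695145 12.3 [-3.89492752  4.29891574 -0.09174171]
```

View pics/scene9.png

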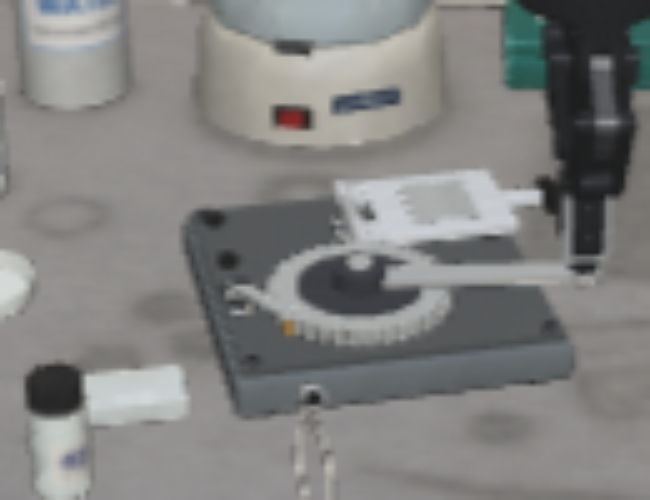

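View pics/top9.png

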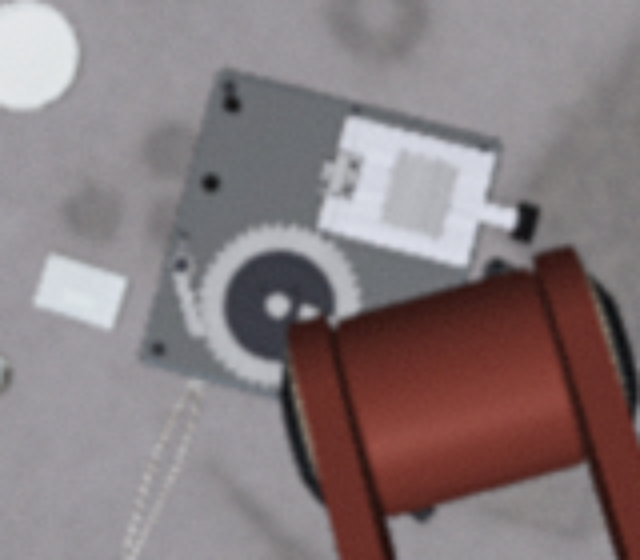

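```bash
python3 - <<'E'
from plant import workorder,state
print(workorder.job_done()); s=state();print(s['time'],s['tool_pos'],s['contact_force'])
E
```

```text
the job is handed in; nothing more can be done
None
the job is handed in; nothing more can be done
```

I turned the leaf over onto the window, then advanced the lever four clicks. I handed the job in at about 12.3 s, still holding the handle at the fourth click; no verdict was reported.

- **Leaf:** I pinched it by the finger bar, carried it over the hinge and let go. Before I touched the lever, depth readings showed the plate flat (slope 0.004) and the bar 37 mm above the bench. At the end the bar still read 38 mm.
- **Lever:** I took the handle at rest and moved it along its arc one click at a time, for 40° of travel. On the fourth click the force rose to about 15 N just past the third gap, then dropped to about 5 N. I stopped 18.2 mm (9.9°) beyond the third gap. I only looked for the force rise on this click, so the first three rest on the measured travel.
- **Last checks:** The tool and the network's handle position agreed to within about 1 mm. The lever was pushing back on the fingers with about 5.8 N.
- **Not checked:** I had no way to measure the probe's force on the disc. I did not measure the bystanders' positions; the case and the one vial visible in the last pictures looked unmoved.
- **Disagreements:** The top camera could not find the handle once the arm covered it, and it wrongly reported the leaf bar at the lever's axle. I ignored that reading, since the picture shows the leaf closed.

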